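# Roll a slotted hex spacer slot-up on an electronics bench

## Robot

A 6-joint arm with a two-finger parallel gripper is mounted at the origin on the work surface. World frame = base frame: x ahead of the robot, y to its left, z up, the work surface at z = 0. Lengths are in m, angles in rad, forces in N, time in s.
With the tool pointing down it reaches from about 0.375 to 0.975 m from the base axis. Payload 3.8 kg.
Tool frame: the origin (TCP) lies between the finger pads; the fingertips stand 19 mm ahead of it and the grasp point (between the pads) is the TCP; z points along the fingers, y is the line along which they close (so a half turn about z gives the same grasp; the last joint's range is limited). The gripper opens to 88 mm and grips with 3 to 60 N. Pads are 18 mm wide; open, the fingers measure 123 mm over their backs; the gripper's body (75 mm by 187 mm) begins 45 mm behind the grasp point.
Start: joints at [1.069, 0.264, 1.604, -0, 1.274, -0.037], TCP at [0.303, 0.603, 0.258] pointing down, gripper open.
Joint ranges: [-2.63, 2.63], [-0.94, 2.18], [0.31, 2.57], [-1.31, 4.45], [0, 2.66], [-2.55, 2.55]. Speed limits (rad/s): [2.57, 2.57, 3.14, 3.14, 3.14, 3.14].

## Interface

Orientations are given as a unit quaternion [x, y, z, w].
In Python, from bench import manip, cams, monitor gives the robot as it stands (manip), with the cameras (cams) and the readings (monitor).
- The arm moves only by the tool nudge_tcp, called as name(argument=value, ...), one argument or row to a line, values as JSON. Schema: {"type":"object","properties":{"deltas":{"type":"array","items":{"type":"object","properties":{"xyz":{"type":"array","items":{"type":"number"},"minItems":3,"maxItems":3},"turn":{"type":"number"},"finger_gap":{"type":"number"}},"additionalProperties":false,"required":["finger_gap"]},"minItems":1,"maxItems":12},"only":{"type":"string"},"quiet":{"type":"boolean"},"lines":{"type":"string"}},"required":["deltas"],"additionalProperties":false}. deltas is a list of rows, 1 to 12 of them, each an object with the fields xyz (a list: dx, dy, dz in m), turn (a turn about the tool's z in rad), finger_gap (the finger opening in m); a field left out counts as zero (the opening has to be given); each row shifts and turns the commanded pose from where the row before left it, along the tool's axes as they then stand; what a row does not reach is not made up. A row lasts 1/12 s, in which the tool goes at most 0.0417 m and 0.125 rad, less where a joint would pass 70% of its speed; a pose out of reach is approached as far as the arm can. The fingers move at their own pace and stop on an object; the grip force is fixed at half the most. Time passes only in rows, so rows that do not move let the fingers close. The tool returns the time, the measured TCP pose, the force, the opening and the grip force at its end. only (a regular expression) keeps the lines of the reply that match it, lines (a string "A,B") keeps lines A to B, and quiet returns only ok. Input that does not fit is refused with a message, and nothing moves.
- monitor.observe(): the state, without advancing time (a new reading comes with each control period).
- cams.camera(name): name is "scene" or "top" or "wrist"; returns a dict with "frame" (420x560x3 uint8, red, green, blue), "range_z" (420x560 float32, m along the optical axis (not along the pixel's ray), 0 where there is no reading), "fx", "fy", "cx", "cy" (pixels), "R" (3x3) and "t" (3): a world point X has camera coordinates R X + t. Camera axes: x right, y down, z forward; pixel columns grow to the right and rows downward; lengths in m; the calibration is good to about 2 mm. A picture is of the moment at which its call begins.
- manip.job_done(): hands the job in; it is judged then, once.
The state is a dict: "time_s": time; "joints": joint angles; "dq": joint speeds; "effort": joint torques, N m; "tcp_pos": TCP position; "tcp_rot": TCP orientation; "ft_force": force on the tool from outside, world axes, zero at the start; "moment": the same for the moment, N m; "finger_gap": finger opening in m; "grip_force": force on a finger pad.
Only numpy, scipy, OpenCV 4.12 (cv2) and the standard library are available. Lean on these libraries where they do the work, as an engineer would, in place of code of your own. Each camera call takes 0.05 s, during which the arm holds its last target. There are 200 camera calls.

## Task

The shorter of the two aluminium hexagonal spacer bars lies on the black foam mat with its slotted flat turned down and away from the robot. Roll it over on the mat, one flat at a time and letting it settle on each, until the slotted flat lies on top, ready for the board edge. Do not pick it up, keep it on the mat, and leave the long bar and the round post where they are.

Things in the scene. Friction and masses are not known exactly. Their poses are not given: they have to be found in the camera images.
- short_bar: Part to roll: aluminium hex bar, 60 mm long, 40 mm across flats, flats 23.1 mm wide, 0.22 kg. One flat has a full-length slot 12 wide, 3 deep, lined black. Origin mid-axis, 20 mm above the mat; x along the bar, z out of the slotted flat (starts 120 deg from up, on the far underside: two flats towards the robot). Push high, up and over in an arc about its bottom edge; level pushes slide it.
- long_bar: Bystander: the same hexagonal section (40 mm across flats, same slot) but 120 mm long, about 0.44 kg, lying loose on the mat. Origin at the middle of its axis, x along the bar, z the normal of its slotted flat. Leave it alone.
- round_post: Bystander: plain round aluminium post, 36 mm diameter, 50 mm tall, about 0.14 kg, standing loose on the mat. Origin at the centre of its underside, z up. Leave it alone.
- foam_mat: Black firm foam mat fixed to the green bench, 340 (x) by 660 (y) by 8 mm thick, origin under its centre at bench height. The two bars and the post are on it side by side in any order, about 200 mm apart. Washers and screws in its near corners are flat and out of the way; a blue cover and a half-built power supply, up to 120 mm tall, stand on the bench past its ends.

How it is judged:
By the outcome, as a careful person would: the job done as asked, in the order asked, and still so for the second after the job is handed in, with the robot touching nothing.
It also fails if it takes over 42 s, if anything falls off the work surface, if the arm or the gripper's body presses on something with over 40 N, if the wrist force passes 120 N, or if a joint passes its speed limit or range.

## Working session

There is one attempt and no reset: what is moved stays moved. The work goes in short steps, Python scripts to look and compute and a tool call to move; the robot and the scene stay as the last step left them, time stands still between calls to the robot, and variables do not carry over. Pictures are saved under pics/ and viewed, at most 10 in all, crops included, and the job is handed in when it is done.

```bash
mkdir -p pics; ls
```

Run:
```python
from bench import manip, cams, monitor
import cv2,numpy as np
for n in ["top","scene"]:
    c=cams.camera(n); cv2.imwrite(f"pics/{n}0.png",c["frame"][:,:,::-1]); print(n,c["fx"],c["cx"],c["cy"],c["R"],c["t"])
o=monitor.observe(); print(o)
```

```text
bench.py
pics
top 425.52311986252784 287.72972141551304 214.92514658361367 [[ 0.03316442 -0.99944098  0.00422426]
 [-0.97887225 -0.03333455 -0.20173726]
 [ 0.2017653   0.00255549 -0.97943057]] [-0.01561034  0.59418082  0.66835087]
scene 520.0398264946006 279.0731215576154 202.0338817366062 [[ 5.42727220e-01  8.39908774e-01  6.45760975e-04]
 [ 6.15883729e-01 -3.97445059e-01 -6.80238677e-01]
 [-5.71081779e-01  3.69581760e-01 -7.32990399e-01]] [-0.34709243 -0.32796227  1.11738108]
{'time_s': 0.1, 'joints': array([ 1.06912443e+00,  2.64682789e-01,  1.60519627e+00, -1.28468887e-05,
        1.27372210e+00, -3.68924347e-02]), 'dq': array([-0.00182477, -0.00170405, -0.00186541, -0.00098175, -0.00074405,
        0.00110181]), 'effort': array([ 1.43998870e-03, -5.03619790e+01, -3.58070076e+01,  7.28950230e-02,
        2.32594565e-02, -7.09588676e-05]), 'tcp_pos': array([0.30226781, 0.60287611, 0.25653136]), 'tcp_rot': array([ 2.30301720e-01,  9.73118754e-01, -9.69694128e-04, -2.61251754e-04]), 'ft_force': array([ 0.76412118, -0.5794308 , -0.50003513]), 'moment': array([-0.00659689,  0.01317572, -0.00574038]), 'grip_force': 0.0, 'finger_gap': 0.0883332941049342}
```

View pics/top0.png

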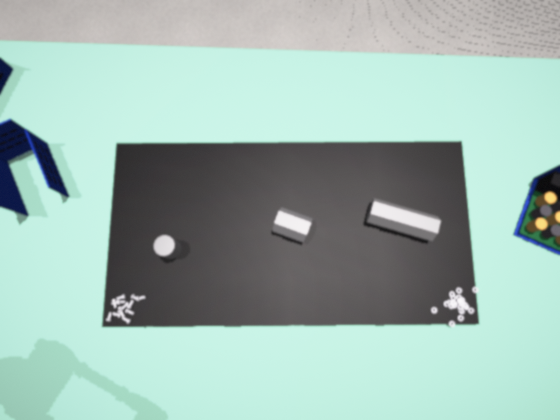

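View pics/scene0.png

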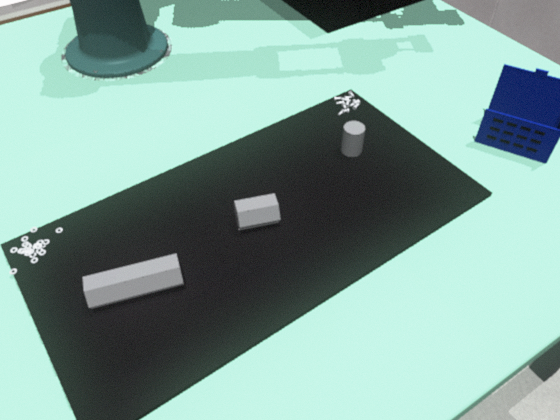

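The top view shows the short bar with its bright top flat at about (293,222), the long bar at (404,219) and the post at (164,246). In the scene view they are at (257,211), (133,282) and (353,140). No slot is visible yet.

Create h.py:
```python
from bench import manip, cams, monitor
import cv2,numpy as np
def ray(c,u,v):
    d=c["R"].T@np.array([(u-c["cx"])/c["fx"],(v-c["cy"])/c["fy"],1.]); return -c["R"].T@c["t"],d/d[2]
def onplane(c,u,v,z):
    o,d=ray(c,u,v); return o+d*(z-o[2])
def cloud(c):
    v,u=np.mgrid[:420,:560]; z=c["range_z"]
    P=np.stack([(u-c["cx"])/c["fx"]*z,(v-c["cy"])/c["fy"]*z,z],-1)
    return (P-c["t"])@c["R"]
def bright(c,box,th=None):
    g=cv2.cvtColor(c["frame"],cv2.COLOR_RGB2GRAY); u0,v0,u1,v1=box; m=np.zeros_like(g); s=g[v0:v1,u0:u1]
    t=th or cv2.threshold(s,0,255,cv2.THRESH_OTSU)[0]
    m[v0:v1,u0:u1]=(s>t)*255
    k=max(cv2.findContours(m,0,1)[0],key=cv2.contourArea); return m,k,t
def two(c1,p1,c2,p2):
    a,d=ray(c1,*p1);b,e=ray(c2,*p2)
    s=np.linalg.lstsq(np.stack([d,-e],1),b-a,rcond=None)[0]; P,Q=a+d*s[0],b+e*s[1]; return (P+Q)/2,np.linalg.norm(P-Q)
```

Run:
```python
from h import *
T=cams.camera("top");S=cams.camera("scene")
for n,box,th in [("short",(265,200,320,250),150),("long",(355,190,450,250),150),("post",(148,230,180,262),120)]:
    m,k,t=bright(T,box,th); r=cv2.minAreaRect(k); print(n,r)
    B=cv2.boxPoints(r); print(np.round([onplane(T,*p,.048) for p in B],4).tolist())
    P=cloud(T)[m>0]; P=P[np.isfinite(P).all(1)]; print("depth z",np.percentile(P[:,2],[10,50,90]),np.median(P,0))
C=S["frame"][180:240,215:300,::-1]; D=T["frame"][195:255,250:335,::-1]
cv2.imwrite("pics/crop.png",cv2.resize(np.hstack([D,C]),None,fx=4.5,fy=4.5,interpolation=cv2.INTER_CUBIC))
P=cloud(T); print("mat z",np.median(P[260:300,250:330,2]))
```

```text
short ((292.211669921875, 222.16787719726562), (35.7121467590332, 15.207564353942871), 19.98310661315918)
[[0.5814, 0.0298, 0.048], [0.6071, 0.0217, 0.048], [0.5874, -0.0374, 0.048], [0.562, -0.029, 0.048]]
depth z [0.04528345 0.04742082 0.04901629] [ 0.58430211 -0.00350067  0.04742082]
long ((405.39013671875, 216.65895080566406), (70.63545989990234, 14.839381217956543), 16.22019386291504)
[[0.6036, -0.138, 0.048], [0.6295, -0.1455, 0.048], [0.5981, -0.2634, 0.048], [0.5727, -0.2552, 0.048]]
depth z [0.04553998 0.04743078 0.0492001 ] [ 0.60097462 -0.20049466  0.04743078]
post ((163.5, 245.0), (20.0, 21.0), 90.0)
[[0.5537, 0.2354, 0.048], [0.555, 0.1992, 0.048], [0.5205, 0.1962, 0.048], [0.5193, 0.232, 0.048]]
depth z [0.05527696 0.05736764 0.05892674] [0.53596684 0.21248704 0.05736764]
mat z 0.007552267432092408
```

View pics/crop.png

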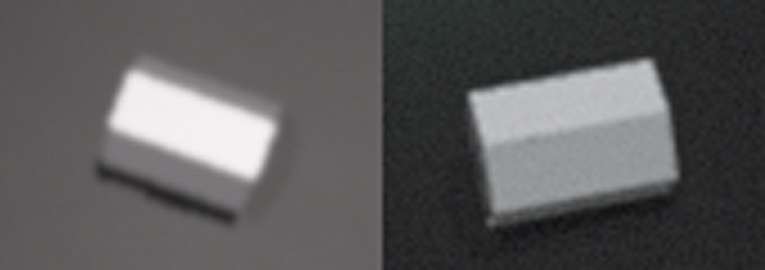

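Short bar: top flat is centred at (0.5845, -0.0037), z≈0.048, and its axis yaw is ≈71.7°. The push direction toward the robot will match tool +x after a −0.145 rad turn. I'll move behind and above it.

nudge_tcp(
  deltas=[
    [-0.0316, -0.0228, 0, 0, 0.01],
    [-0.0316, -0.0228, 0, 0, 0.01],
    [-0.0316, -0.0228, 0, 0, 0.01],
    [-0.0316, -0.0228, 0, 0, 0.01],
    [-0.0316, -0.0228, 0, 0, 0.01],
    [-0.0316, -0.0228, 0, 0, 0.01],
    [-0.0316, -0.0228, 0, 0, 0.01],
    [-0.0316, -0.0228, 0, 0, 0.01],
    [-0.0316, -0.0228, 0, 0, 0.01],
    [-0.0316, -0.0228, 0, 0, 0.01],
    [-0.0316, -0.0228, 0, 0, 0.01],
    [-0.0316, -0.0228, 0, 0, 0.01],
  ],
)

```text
refused: deltas[0]: [-0.0316, -0.0228, 0, 0, 0.01] is not of type 'object' (schema: type "object"). Nothing was moved.
```

Refused on format, not on reach. It needs a list of objects, one for each row.

nudge_tcp(
  deltas=[
    {"xyz": [-0.0316, -0.0228, 0], "finger_gap": 0.01},
    {"xyz": [-0.0316, -0.0228, 0], "finger_gap": 0.01},
    {"xyz": [-0.0316, -0.0228, 0], "finger_gap": 0.01},
    {"xyz": [-0.0316, -0.0228, 0], "finger_gap": 0.01},
    {"xyz": [-0.0316, -0.0228, 0], "finger_gap": 0.01},
    {"xyz": [-0.0316, -0.0228, 0], "finger_gap": 0.01},
    {"xyz": [-0.0316, -0.0228, 0], "finger_gap": 0.01},
    {"xyz": [-0.0316, -0.0228, 0], "finger_gap": 0.01},
    {"xyz": [-0.0316, -0.0228, 0], "finger_gap": 0.01},
    {"xyz": [-0.0316, -0.0228, 0], "finger_gap": 0.01},
    {"xyz": [-0.0316, -0.0228, 0], "finger_gap": 0.01},
    {"xyz": [-0.0316, -0.0228, 0], "finger_gap": 0.01},
  ],
)

```text
time_s: 1.2
tcp_pos: [0.5193, 0.187, 0.2577]
tcp_rot: [0.23, 0.973, 0.0, 0.0]
ft_force: [0.7, 0.0, 0.2]
finger_gap: 0.011
grip_force: 0.0
```

nudge_tcp(
  deltas=[
    {"xyz": [-0.0316, -0.0228, 0], "finger_gap": 0.01},
    {"xyz": [-0.0316, -0.0228, 0], "finger_gap": 0.01},
    {"xyz": [-0.0316, -0.0228, 0], "finger_gap": 0.01},
    {"xyz": [-0.0316, -0.0228, 0], "finger_gap": 0.01},
    {"xyz": [-0.0316, -0.0228, 0], "finger_gap": 0.01},
    {"xyz": [-0.0316, -0.0228, 0], "finger_gap": 0.01},
    {"xyz": [0, 0, 0.036], "turn": -0.07, "finger_gap": 0.01},
    {"xyz": [0, 0, 0.036], "turn": -0.075, "finger_gap": 0.01},
    {"xyz": [0, 0, 0.03], "finger_gap": 0.01},
    {"finger_gap": 0.01},
  ],
)

```text
time_s: 2.03
tcp_pos: [0.6218, -0.0187, 0.1478]
tcp_rot: [0.16, 0.987, -0.001, -0.007]
ft_force: [-1.7, 0.0, -1.9]
finger_gap: 0.01
grip_force: 0.0
```

```bash
python3 -c "
from h import *
print(monitor.observe()['tcp_rot'])
S=cams.camera('scene');P=cloud(S);q=P[(abs(P[...,0]-.5845)<.008)&(abs(P[...,1]+.0037)<.015)&(P[...,2]<.06)];print(np.median(q,0),len(q))"
```

```text
[ 1.59729874e-01  9.87137471e-01 -5.95610251e-04 -6.75472415e-03]
[ 0.5848251  -0.00435152  0.04768364] 179
```

nudge_tcp(
  deltas=[
    {"xyz": [-0.006, 0, 0.03], "finger_gap": 0.01},
    {"xyz": [0, 0, 0.03], "finger_gap": 0.01},
    {"xyz": [0, 0, 0.025], "finger_gap": 0.01},
    {"finger_gap": 0.01},
    {"finger_gap": 0.01},
  ],
)

```text
time_s: 2.5
tcp_pos: [0.6329, -0.02, 0.0715]
tcp_rot: [0.159, 0.987, -0.0, -0.0]
ft_force: [-0.1, -0.1, 1.4]
finger_gap: 0.0101
grip_force: 0.0
```

Run:
```python
from h import *
p=monitor.observe()["tcp_pos"]; n=np.array([.950,-.313,0]);a=np.array([.313,.95,0]); d=p-[.5845,-.0037,.008]; print("n,a,tip",d@n,d@a,d[2]-.019)
S=cams.camera("scene");T=cams.camera("top")
C=S["frame"][140:260,200:340,::-1]; D=T["frame"][170:290,220:360,::-1]
cv2.imwrite("pics/c1.png",cv2.resize(np.hstack([D,C]),None,fx=2.8,fy=2.8,interpolation=cv2.INTER_CUBIC))
```

```text
n,a,tip 0.05110480858571385 -0.0003673933472032147 0.04453924934451185
```

View pics/c1.png

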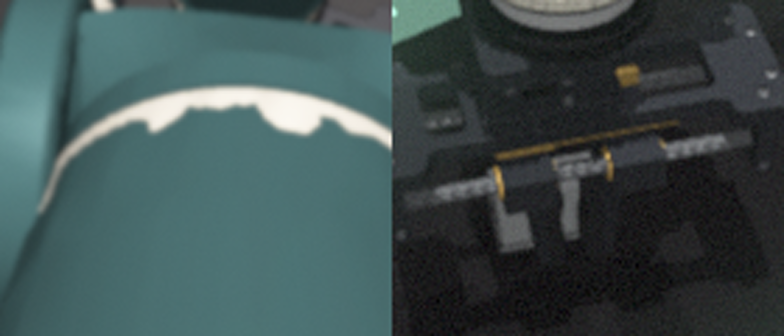

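Side and top views are blocked by the wrist, so I'll go by geometry and force. First I lower to tip height 35 mm and approach to just short of contact.

nudge_tcp(
  deltas=[
    {"xyz": [0, 0, 0.0095], "finger_gap": 0.01},
    {"xyz": [0.008, 0, 0], "finger_gap": 0.01},
    {"xyz": [0.008, 0, 0], "finger_gap": 0.01},
    {"xyz": [0.004, 0, 0], "finger_gap": 0.01},
    {"xyz": [0.003, 0, 0], "finger_gap": 0.01},
    {"finger_gap": 0.01},
    {"finger_gap": 0.01},
    {"finger_gap": 0.01},
  ],
)

```text
time_s: 3.27
tcp_pos: [0.6112, -0.0131, 0.0615]
tcp_rot: [0.159, 0.987, 0.0, 0.0]
ft_force: [1.1, 0.3, 0.6]
finger_gap: 0.0101
grip_force: 0.0
```

Run:
```python
from h import *
p=monitor.observe()["tcp_pos"]; n=np.array([.950,-.313,0]);a=np.array([.313,.95,0]); d=p-[.5845,-.0037,.008]; print("n,a,tip",d@n,d@a,d[2]-.019)
W=cams.camera("wrist"); cv2.imwrite("pics/w1.png",W["frame"][:,:,::-1])
```

```text
n,a,tip 0.028286564114076405 -0.0005721631661380986 0.034461987596554375
```

View pics/w1.png

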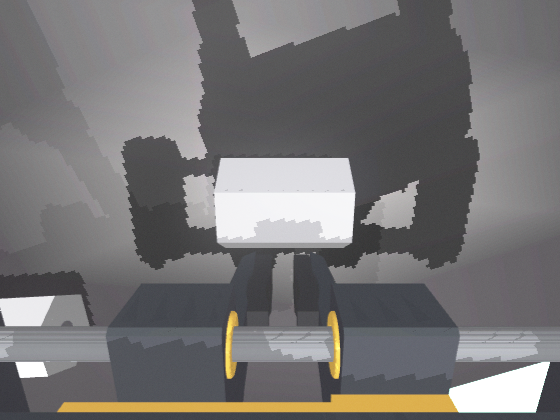

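The wrist view shows the bar untouched (top flat at x 218–354, y 193–247), squared up with the fingertips just behind it at (262–310, 255). Next is the first part of the arc, then a check.

nudge_tcp(
  deltas=[
    {"xyz": [0.0025, 0, 0], "finger_gap": 0.01},
    {"xyz": [0.0025, 0, 0], "finger_gap": 0.01},
    {"xyz": [0.0032, 0, -0.0022], "finger_gap": 0.01},
    {"xyz": [0.0033, 0, -0.0018], "finger_gap": 0.01},
    {"xyz": [0.0035, 0, -0.0016], "finger_gap": 0.01},
    {"xyz": [0.0036, 0, -0.0012], "finger_gap": 0.01},
    {"finger_gap": 0.01},
    {"finger_gap": 0.01},
    {"finger_gap": 0.01},
  ],
)

```text
time_s: 4.07
tcp_pos: [0.5934, -0.0072, 0.0682]
tcp_rot: [0.159, 0.987, 0.0, 0.0]
ft_force: [1.3, 0.1, 1.5]
finger_gap: 0.0102
grip_force: 1.0
```

Run:
```python
from h import *
W=cams.camera("wrist"); cv2.imwrite("pics/w2.png",W["frame"][130:290,150:420,::-1])
```

```text
(no output)
```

View pics/w2.png

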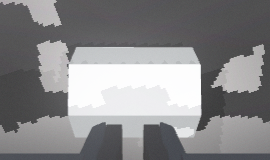

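The bar is tipping: in the crop, the near flat has narrowed (y 47–62) and the far-upper flat now shows at y 115–137. I'll continue over the balance point, then lift.

nudge_tcp(
  deltas=[
    {"xyz": [0.0037, 0, -0.0009], "finger_gap": 0.01},
    {"xyz": [0.0037, 0, -0.0006], "finger_gap": 0.01},
    {"xyz": [0.0038, 0, -0.0003], "finger_gap": 0.01},
    {"xyz": [0.0038, 0, 0], "finger_gap": 0.01},
    {"xyz": [0.002, 0, 0], "finger_gap": 0.01},
    {"finger_gap": 0.01},
    {"finger_gap": 0.01},
    {"finger_gap": 0.01},
  ],
)

```text
time_s: 4.78
tcp_pos: [0.5769, -0.0019, 0.0695]
tcp_rot: [0.159, 0.987, -0.0, -0.0]
ft_force: [0.8, -0.2, -0.7]
finger_gap: 0.0099
grip_force: 0.0
```

Run:
```python
from h import *
W=cams.camera("wrist"); cv2.imwrite("pics/w3.png",W["frame"][130:290,150:420,::-1])
```

```text
(no output)
```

View pics/w3.png

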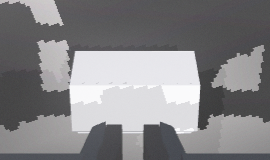

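It looks rolled one flat: near flat at y 50–85, top flat at y 85–130. I'll back off high and measure.

nudge_tcp(
  deltas=[
    {"xyz": [0, 0, -0.03], "finger_gap": 0.01},
    {"xyz": [0, 0, -0.035], "finger_gap": 0.01},
    {"xyz": [-0.03, 0, -0.03], "finger_gap": 0.01},
    {"xyz": [-0.02, 0, 0], "finger_gap": 0.01},
    {"finger_gap": 0.01},
    {"finger_gap": 0.01},
    {"finger_gap": 0.01},
  ],
)

```text
time_s: 5.42
tcp_pos: [0.6229, -0.0174, 0.163]
tcp_rot: [0.159, 0.987, -0.0, -0.001]
ft_force: [-0.6, -0.6, -0.7]
finger_gap: 0.0099
grip_force: 0.0
```

Run:
```python
from h import *
W=cams.camera("wrist"); cv2.imwrite("pics/w4.png",W["frame"][:,:,::-1])
np.savez("w4.npz",**W)
P=cloud(W); print((-W["R"].T@W["t"]).round(3), W["R"].round(2).tolist())
m=(P[...,2]>.04)&(P[...,2]<.056)&(abs(P[...,0]-.565)<.06)&(abs(P[...,1])<.06)
print(m.sum(),np.median(P[m],0)); v,u=np.nonzero(m); print(u.min(),u.max(),v.min(),v.max())
```

```text
[0.549 0.007 0.29 ] [[0.31, 0.95, -0.0], [0.91, -0.3, 0.3], [0.28, -0.09, -0.95]]
3860 [0.55990821 0.00488737 0.04779928]
241 328 95 140
```

View pics/w4.png

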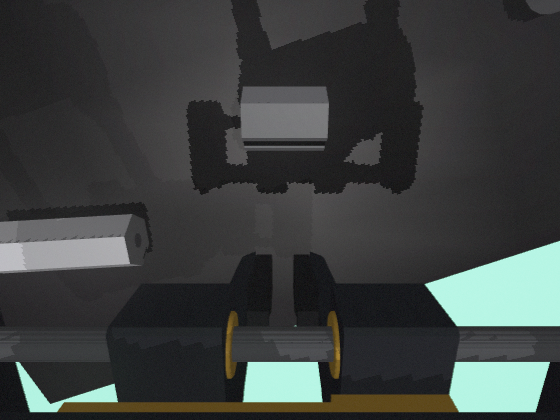

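The slot now shows as a dark line on the far-upper flat (x 243–327, y 140–145), so the first roll worked and the bar has settled with its top at z=0.048. I'll compute the approach for the second roll.

Run:
```python
from h import *
W=dict(np.load("w4.npz")); P=cloud(W)
m=(P[...,2]>.0445)&(P[...,2]<.056)&(abs(P[...,0]-.565)<.06)&(abs(P[...,1])<.06)
r=cv2.minAreaRect(P[m][:,:2].astype(np.float32)*1000); print("depth",r)
g=cv2.cvtColor(W["frame"],cv2.COLOR_RGB2GRAY); print(g[84:152:2,285].tolist())
q=np.array([onplane(W,*p,.048) for p in [(243,104),(327,104),(327,138),(243,138)]]); print(q.round(4).tolist())
c=q.mean(0); e=q[0]-q[1]; print(c,np.degrees(np.arctan2(e[1],e[0])),np.linalg.norm(e))
n=np.array([.950,-.313,0]);a=np.array([.313,.95,0]); d=monitor.observe()["tcp_pos"]-c; print("n,a,z",d@n,d@a,monitor.observe()["tcp_pos"][2])
```

```text
depth ((561.1035766601562, 4.428028106689453), (60.07783889770508, 27.713623046875), 71.63972473144531)
[42, 65, 91, 94, 95, 92, 93, 95, 94, 93, 120, 121, 122, 119, 122, 122, 120, 121, 122, 120, 120, 120, 118, 119, 120, 118, 120, 75, 73, 28, 25, 109, 73, 66]
[[0.5422, -0.0188, 0.048], [0.5602, 0.0353, 0.048], [0.582, 0.029, 0.048], [0.5635, -0.0267, 0.048]]
[0.56197507 0.00469585 0.048     ] -108.35344256140658 0.056963207990462006
n,a,z 0.06437147049754102 -0.0018887939386507298 0.1626874181211996
```

nudge_tcp(
  deltas=[
    {"xyz": [0, 0, 0.035], "finger_gap": 0.01},
    {"xyz": [0, 0, 0.035], "finger_gap": 0.01},
    {"xyz": [0, 0, 0.0285], "finger_gap": 0.01},
    {"xyz": [0.012, 0, 0], "finger_gap": 0.01},
    {"xyz": [0.012, 0, 0], "finger_gap": 0.01},
    {"xyz": [0.009, 0, 0], "finger_gap": 0.01},
    {"xyz": [0.0045, 0, 0], "finger_gap": 0.01},
    {"finger_gap": 0.01},
    {"finger_gap": 0.01},
    {"finger_gap": 0.01},
  ],
)

```text
time_s: 6.3
tcp_pos: [0.5894, -0.0057, 0.0666]
tcp_rot: [0.159, 0.987, 0.0, 0.001]
ft_force: [-0.6, 0.2, -0.5]
finger_gap: 0.0098
grip_force: 0.0
```

Run:
```python
from h import *
p=monitor.observe()["tcp_pos"]; n=np.array([.950,-.313,0]);a=np.array([.313,.95,0]); d=p-[.5615,.0046,.008]; print("n,a,tip",d@n,d@a,d[2]-.019)
```

```text
n,a,tip 0.02968807221931929 -0.0010794654272142032 0.039596760536390746
```

nudge_tcp(
  deltas=[
    {"xyz": [0, 0, 0.0026], "finger_gap": 0.01},
    {"finger_gap": 0.01},
    {"finger_gap": 0.01},
    {"finger_gap": 0.01},
  ],
)

```text
time_s: 6.63
tcp_pos: [0.5887, -0.0058, 0.0631]
tcp_rot: [0.159, 0.987, -0.0, 0.0]
ft_force: [0.2, -0.2, -0.3]
finger_gap: 0.0101
grip_force: 0.0
```

nudge_tcp(
  deltas=[
    {"xyz": [0.0035, 0, -0.0007], "finger_gap": 0.01},
    {"xyz": [0.003, 0, 0], "finger_gap": 0.01},
    {"xyz": [0.0034, 0, -0.0021], "finger_gap": 0.01},
    {"xyz": [0.0034, 0, -0.0017], "finger_gap": 0.01},
    {"xyz": [0.0036, 0, -0.0014], "finger_gap": 0.01},
    {"xyz": [0.0037, 0, -0.0011], "finger_gap": 0.01},
    {"finger_gap": 0.01},
    {"finger_gap": 0.01},
    {"finger_gap": 0.01},
  ],
)

```text
time_s: 7.38
tcp_pos: [0.5689, 0.0008, 0.0703]
tcp_rot: [0.159, 0.987, 0.0, 0.0]
ft_force: [-0.4, -0.6, 1.7]
finger_gap: 0.0098
grip_force: 0.7
```

Run:
```python
from h import *
W=cams.camera("wrist"); cv2.imwrite("pics/w5.png",W["frame"][130:290,150:420,::-1])
```

```text
(no output)
```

View pics/w5.png

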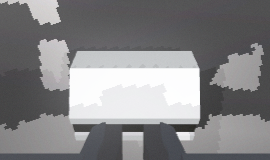

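The bar is tipping as before: slot line at y 123–131 behind the top edge, fingers on it. I'll finish the arc and lift away.

nudge_tcp(
  deltas=[
    {"xyz": [0.0038, 0, -0.0007], "finger_gap": 0.01},
    {"xyz": [0.0038, 0, -0.0004], "finger_gap": 0.01},
    {"xyz": [0.0039, 0, -0.0001], "finger_gap": 0.01},
    {"xyz": [0.0038, 0, 0], "finger_gap": 0.01},
    {"xyz": [0.002, 0, 0], "finger_gap": 0.01},
    {"finger_gap": 0.01},
    {"finger_gap": 0.01},
    {"finger_gap": 0.01},
  ],
)

```text
time_s: 8.1
tcp_pos: [0.5525, 0.0063, 0.0713]
tcp_rot: [0.159, 0.987, -0.0, 0.0]
ft_force: [0.5, -0.1, -0.5]
finger_gap: 0.01
grip_force: 0.0
```

nudge_tcp(
  deltas=[
    {"xyz": [0, 0, -0.03], "finger_gap": 0.01},
    {"xyz": [0, 0, -0.035], "finger_gap": 0.01},
    {"xyz": [-0.03, 0, -0.03], "finger_gap": 0.01},
    {"xyz": [-0.02, 0, 0], "finger_gap": 0.01},
    {"finger_gap": 0.01},
    {"finger_gap": 0.01},
    {"finger_gap": 0.01},
    {"finger_gap": 0.01},
    {"finger_gap": 0.01},
    {"finger_gap": 0.01},
    {"finger_gap": 0.01},
  ],
)

```text
time_s: 9.02
tcp_pos: [0.5988, -0.0091, 0.1653]
tcp_rot: [0.159, 0.987, -0.0, -0.001]
ft_force: [-0.6, -0.3, -0.0]
finger_gap: 0.0104
grip_force: 0.0
```

Run:
```python
from h import *
W=cams.camera("wrist"); cv2.imwrite("pics/w6.png",W["frame"][:,:,::-1])
P=cloud(W); m=(P[...,2]>.0445)&(P[...,2]<.056)&(abs(P[...,0]-.54)<.06)&(abs(P[...,1])<.06)
print(cv2.minAreaRect(P[m][:,:2].astype(np.float32)*1000),np.median(P[m][:,2]))
```

```text
((539.4194946289062, 11.541976928710938), (59.916297912597656, 28.77796173095703), 71.75894927978516) 0.04690551759997313
```

View pics/w6.png

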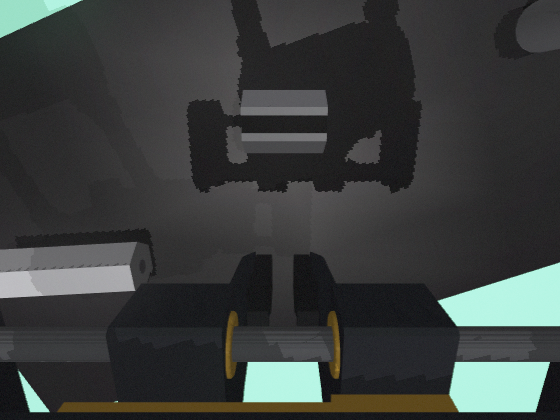

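The black slot now runs along the middle of the top flat (x 242–328, y 115–133). The bar is flat and settled at z≈0.047 on the mat, and the gripper is well clear.

```bash
python3 -c "
from bench import manip, cams, monitor
print(manip.job_done())"
```

```text
the job is handed in; nothing more can be done
None
```

The short bar was rolled two flats towards the robot, settling on each, and lies on the mat with its slotted flat on top; the long bar and post were not touched, and the job was handed in at about 9 s.

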